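# Crack the lid of the carbonation chamber past its gas monitor

## Robot

A 6-joint arm with a two-finger parallel gripper is mounted at the origin on a cart in front of the work surface, level with it; the furniture and walls round the work are solid. World frame = base frame: x ahead of the robot, y to its left, z up, the work surface at z = 0. Lengths are in mm, angles in rad, forces in N, time in s.
With the tool pointing down it reaches from about 350 to 875 mm from the base axis. Payload 4.2 kg.
Tool frame: the origin (TCP) lies midway between the tips of the shut fingers; the grasp point (between the pads) lies 19 mm behind it; z points along the fingers, y is the line along which they close (so a half turn about z gives the same grasp; the last joint's range is limited). The gripper opens to 85 mm and grips with 20 to 120 N. Pads are 22 mm wide; open, the fingers measure 114 mm over their backs; the gripper's body (76 mm by 85 mm) begins 54 mm behind the grasp point. The pads swing forward as they close: fully open they stand 13 mm farther back than shut.
Start: joints at [1.414, 0.385, 0.008, 0, -1.194, -0.259], TCP at [252.418, 571.738, 231.312] pointing down, gripper open.
Joint ranges: [-3.14, 3.14], [-1.21, 2.06], [-1.07, 1.41], [-3.16, 2.05], [-2.99, -0.16], [-3.1, 3.1]. Speed limits (rad/s): [2.79, 2.79, 3.14, 3.14, 3.14, 3.14].

## Interface

Orientations are given as a unit quaternion [x, y, z, w].
In Python, from bench import read_state, get_image, job_done gives the robot as it stands.
- The arm moves only by the shell command python3 -m jog 'ROWS'. ROWS is JSON, a list of rows, each a list of 3 entries, a list of its own where there are three numbers: the shift along the world's x, y, z scaled (see below), then the turn, a rotation vector about the world's x, y, z scaled (see below), then the gripper's target within -1 to 1 (shut at 1, half-way at 0, fully open at -1). In form: [[[x, y, z], [wx, wy, wz], claw], ...]. A call has 1 to 20 rows; each row is the pose to reach, as a shift and turn from the pose commanded when the call began; what a row does not reach only later rows make up. The controller multiplies each number of a shift by 10 cm and each number of a turn by 120 degrees. A row lasts 1/10 s, in which the tool goes at most 50 mm and 8.59 degrees, less where a joint would pass 70% of its speed; a pose out of reach is approached as far as the arm can. A call with a number of a shift or a turn outside -1 to 1 is refused whole. A call with a gripper value outside its range is refused whole. The fingers move at their own pace and stop on an object; the grip force is fixed at half the most. Time passes only in rows, so rows that repeat a pose let the fingers close. It gives the time, the measured TCP pose, the force, the opening and the grip force at its end, in the units of the state.
- read_state(): the state, without advancing time (a new reading comes with each control period).
- get_image(name): name is "scene" or "top"; returns a dict with "frame" (420x560x3 uint8, red, green, blue), "range_z" (420x560 float32, mm along the optical axis (not along the pixel's ray), 0 where there is no reading), "fx", "fy", "cx", "cy" (pixels), "R" (3x3) and "t" (3): a world point X has camera coordinates R X + t. Camera axes: x right, y down, z forward; pixel columns grow to the right and rows downward; lengths in mm; the calibration is good to about 2 mm. A picture is of the moment at which its call begins.
- job_done(): hands the job in; it is judged then, once.
The state is a dict: "clock": time; "joints": joint angles; "joint_vel": joint speeds; "joint_efforts": joint torques, N m; "position": TCP position; "ee_rot": TCP orientation; "contact_force": force on the tool from outside, world axes, zero at the start; "wrist_torque": the same for the moment, N m; "gripper_width": finger opening in mm; "grasp_force": force on a finger pad.
Only numpy, scipy, OpenCV 4.12 (cv2) and the standard library are available. Lean on these libraries where they do the work, as an engineer would, in place of code of your own. Each camera call takes 0.05 s, during which the arm holds its last target. There are 200 camera calls.

## Task

Before the carbonation chamber may be opened it is vented past a gas monitor. Slide the flat white gas monitor along the worktop, without lifting it, until it lies squarely in the middle of the blue pad with the yellow border in front of the chamber, while the lid is still shut; then take the orange grip, break the lid free of its sticky seal and keep hold of it, about 17 mm open at its front edge. Do not wrench the lid up against its soft stop as it comes free, do not disturb the two vials, the dropper bottle and the rubber bung, and finish while still holding the lid ajar.

Things in the scene. Friction and masses are not known exactly. Their poses are not given: they have to be found in the camera images.
- monitor_center (a point): centre of the flat gas monitor, a loose white rounded block 50 (its x) x 76 (its y) x 22 mm high, 0.10 to 0.21 kg, with a black window and grilles on top; the point is 11 mm above its underside; z is up. It may face either way round. Between it and the chamber, but farther back (beyond x = 0.57), a blue vice 86 mm high is bolted to the worktop: slide the monitor past in front of it
- pad_center (a point): centre of the parking pad, a blue vinyl rectangle with a yellow border, 66 (its x) x 92 (its y) mm, under 1 mm thick, stuck flat on the worktop in front of the chamber's lid (no step to cross); the monitor's 50 x 76 mm outline goes in its middle, long side along the pad's y
- lid_grip (a point): grip point on the lid: in the orange upright tab at the middle of the lid's front edge, 142 mm in front of the hinge axis. Tab 16 mm thick along this point's y, 24 mm along x, 42 mm high; the point lies 18 mm below the tab's top, 24 mm above the lid's top face, about 105 mm above the worktop with the lid shut. Axes turn with the lid; shut: x points from front to hinge, z up
- lid_hinge (a point): point on the hinge axis, behind the middle of the chamber's rear wall, 74 mm above the worktop; the axis is this point's y; x points from front to rear. The chamber is a heavy fixed grey tub, 150 (x) x 170 (y) x 70 mm high, with two mortar cubes under its clear, black-framed lid. A brass hose stub juts 32 mm from its +y side, 35 mm above the worktop
- lid (a joint): opening angle of the lid, rad: 0 shut, grows as the front edge (157 mm from the hinge axis) rises; 17 mm open is about 0.108. A tacky gasket holds it: the upward pull at the tab is 14 N to start, peaks at 16 to 17 N about 3 mm open, fades to 9 N at 10 mm and 2 N from 15 to 19 mm; beyond 23 mm (0.146) a soft stop pushes back, hard stop 0.20. Let go, the lid falls shut and sticks again
- vial_1_c (a point): bystander: small glass vial with white cap, 25 mm wide, 53 mm high, standing; point 12 mm above its foot
- vial_2_c (a point): bystander: small glass vial with black cap, 25 mm wide, 53 mm high, standing; point 12 mm above its foot
- dropper_c (a point): bystander: amber dropper bottle, 32 mm wide, 96 mm high, standing; point 12 mm above its foot
- bung_c (a point): bystander: red rubber bung, 31 mm wide, 26 mm high; point 12 mm above its foot
Things that resemble listed ones, but are neither listed nor needed, are in the scene too. Leave any red look-alike of the part that bears monitor_center alone.

How it is judged (in metres and radians):
On the way, in this order (a step that is already met when the one before it is completed fails the run):
1. the monitor lies on the pad, squarely, while the lid is still shut (horizontal distance between monitor_center and pad_center below 0.012 m and angle between the y axis of monitor_center and the y axis of pad_center, either way round below 0.17 rad and height (world z) of monitor_center below 0.016 m and value of joint lid below 0.02 rad), for 0.2 s.
2. the gripper holds the lid, free of its seal, ajar (value of joint lid above 0.075 rad and contact force between the fingers and lid above 1 N), for 0.2 s.
At the end, for the whole second after the job is handed in: The fingers hold the lid still, 12 to 23 mm open at its front edge (0.075 to 0.145 rad), not propped on the monitor; the monitor lies flat on the worktop, its centre within 12 mm of the pad's centre and its long side within 0.17 rad of the pad's (all of step 2 and value of joint lid below 0.145 rad and velocity of joint lid between -0.05 and 0.05 rad/s and contact force between lid and monitor below 0.1 N and horizontal distance between monitor_center and pad_center below 0.012 m and angle between the y axis of monitor_center and the y axis of pad_center, either way round below 0.17 rad and height (world z) of monitor_center below 0.016 m and angle between monitor_center's own z axis and vertical below 0.1 rad); the arm keeps its last pose, push and grip.
It fails at once if the monitor is lifted off the worktop (more than 10 mm) or tipped (height (world z) of monitor_center above 0.021 m or angle between monitor_center's own z axis and vertical above 0.4 rad).
It fails at once if the lid is wrenched up against its soft stop (27 mm open) (value of joint lid above 0.17 rad).
It fails at once if a vial, the dropper bottle or the bung is moved more than 30 mm (distance of any of vial_1_c, vial_2_c, dropper_c, bung_c from where it was at the start of the episode above 0.03 m).
It also fails if it takes over 54 s, if anything falls off the work surface, if the arm or the gripper's body presses on something with over 40 N, if the wrist force passes 120 N, or if a joint passes its speed limit or range.

## Working session

There is one attempt and no reset: what is moved stays moved. The work goes in short steps, Python scripts to look and compute and a shell command to move; the robot and the scene stay as the last step left them, time stands still between calls to the robot, and variables do not carry over. Pictures are saved under pics/ and viewed, at most 10 in all, crops included, and the job is handed in when it is done.

```bash
mkdir -p pics
python3 - <<'E'
from bench import *
import cv2,numpy as np
for n in("scene","top"):
    d=get_image(n); cv2.imwrite(f"pics/{n}0.png",d["frame"][:,:,::-1]); np.savez(f"{n}0.npz",**d)
    print(n,d["fx"],d["cx"],d["cy"],np.round(d["R"],3).tolist(),d["t"])
print(read_state())
E
```

```text
scene 463.50403507869925 277.9925973403347 210.41056013238682 [[0.849, -0.529, -0.006], [-0.384, -0.609, -0.694], [0.364, 0.591, -0.72]] [-519.74736143  262.0322941  1030.92938125]
top 463.01768307766184 271.82142780393235 209.17720302994533 [[0.028, -1.0, 0.004], [-0.989, -0.028, -0.143], [0.143, -0.0, -0.99]] [ -43.14829142  578.62524166 1271.27529483]
{'clock': 0.1, 'joints': array([ 1.41363786e+00,  3.85488189e-01,  6.76283459e-03, -4.31818278e-04,
       -1.19400559e+00, -2.58632735e-01]), 'joint_vel': array([ 8.79026706e-04, -6.29905737e-04,  2.16882753e-03,  1.10274499e-03,
       -2.45140772e-04, -1.42978281e-05]), 'joint_efforts': array([-1.57263398e-04, -3.93320811e+01,  1.88927400e+01,  4.19797182e+00,
       -2.59256565e-03,  8.83971552e-06]), 'position': array([252.20175532, 571.28516229, 230.32643299]), 'ee_rot': array([ 9.78450514e-01, -2.06479092e-01, -1.51370539e-04,  9.76242073e-04]), 'contact_force': array([-0.05559489, -0.18935136, -1.03742878]), 'wrist_torque': array([-0.00356759,  0.02504277, -0.01581447]), 'grasp_force': 0.0, 'gripper_width': 85.13674362663602}
```

View pics/scene0.png

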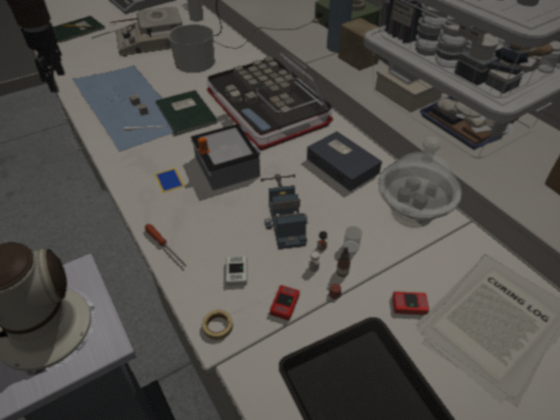

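View pics/top0.png

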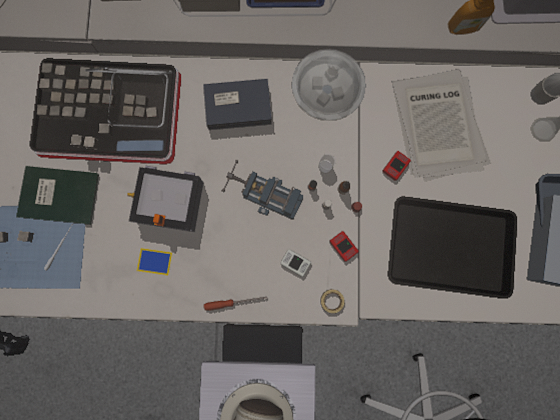

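```bash
cat > h.py <<'E'
import numpy as np,cv2
def world(d):
    v,u=np.mgrid[0:420,0:560]; z=d["range_z"].astype(float)
    P=np.stack([(u-d["cx"])/d["fx"]*z,(v-d["cy"])/d["fy"]*z,z],-1)
    return (P-d["t"])@d["R"]
def rect(W,m):  # footprint centre, size, heading of long side from world y (deg)
    p=W[m][:,:2].astype(np.float32); r=cv2.minAreaRect(p); b=cv2.boxPoints(r)
    e=max((b[1]-b[0],b[2]-b[1]),key=np.linalg.norm)
    a=np.degrees(np.arctan2(-e[0],e[1])); a=(a+90)%180-90
    return np.round(r[0],1),np.round(r[1],1),round(float(a),1),len(p)
def box(u0,u1,v0,v1):
    m=np.zeros((420,560),bool); m[v0:v1,u0:u1]=1; return m
def biggest(m):
    n,l,s,_=cv2.connectedComponentsWithStats(m.astype(np.uint8)); return l==1+np.argmax(s[1:,4])
E
python3 - <<'E'
from h import *
d=np.load("top0.npz"); W=world(d); f=d["frame"].astype(int); R,G,B=f[...,0],f[...,1],f[...,2]
H=W[...,2]
print("table z",np.median(H[box(230,270,215,290)]))
def show(n,m): 
    m=biggest(m); print(n,rect(W,m),np.round(np.percentile(H[m],[5,50,95]),1), W[m].mean(0).round(1))
show("mon",box(270,322,240,285)&(H>12)&(H<40))
show("red",box(325,365,225,270)&(H>12)&(H<40))
show("pad",box(130,180,240,280)&(B-R>15)); 
show("padyel",box(130,180,240,280)&((B-R>15)|(R-B>40)))
show("tab",box(145,175,205,230)&(R-B>50))
show("tabtop",box(145,175,205,230)&(R-B>50)&(H>115))
show("lid",box(120,215,160,235)&(H>68)&(H<100))
show("vice",box(220,310,160,220)&(H>30))
for n,b in dict(bung=(350,364,200,214),drop=(337,352,180,196),v1=(320,334,200,212),v2=(306,320,178,193),roll=(318,348,288,316),screw=(200,270,295,312)).items(): show(n,box(*b)&(H>10))
E
python3 - <<'E'
import cv2
i=cv2.imread('pics/top0.png'); c=cv2.convertScaleAbs(i[150:320,120:370],alpha=1.5); cv2.imwrite('pics/c1.png',cv2.resize(c,None,fx=3.2,fy=3.2,interpolation=cv2.INTER_CUBIC))
E
```

```text
table z -0.17412529928011844
mon (array([431.5, -97.2]), array([75.9, 50. ]), -28.8, 471) [16.3 21.5 26. ] [431.3 -96.9  21.5]
red (array([ 482.5, -234.7]), array([75.8, 50.9]), -51.8, 472) [17.6 21.8 26.1] [ 481.8 -233.8   21.6]
pad (array([409.1, 160.8]), array([376.4,  54.3]), -6.1, 534) [-3.4  0.7  5.5] [424.5 306.3   5.8]
padyel (array([408.2, 164.4]), array([383.3,  67.6]), -6.5, 734) [-3.4  0.6  5.1] [424.3 306.    6.1]
tab (array([536.1, 279. ]), array([25.1, 29.9]), 82.6, 90) [ 80.  119.3 127. ] [534.4 277.4 107.2]
tabtop (array([534.8, 278.9]), array([14.9, 24.3]), 80.5, 53) [117.6 123.  127.3] [535.2 279.  122.9]
lid (array([600. , 271.2]), array([171.4, 161.8]), -7.3, 3395) [74.8 79.5 84.3] [597.5 270.7  79.6]
vice (array([556.6,  30.4]), array([217.4, 271.3]), 70.5, 1228) [32.3 66.7 88.1] [624.7  -6.7  76.5]
bung (array([ 597. , -271.4]), array([25.2, 25.1]), -7.0, 78) [14.5 25.6 30.3] [ 597.3 -270.4   24.4]
drop (array([ 648. , -228.9]), array([30.5, 23.2]), -41.0, 121) [19.3 50.9 94.4] [ 645.9 -228.    54.7]
v1 (array([ 496.6, -112.5]), array([ 24.6, 268.8]), 55.7, 74) [15.9 51.2 56.5] [ 592.1 -177.3   77.1]
v2 (array([529.5, -81.8]), array([ 20.8, 295. ]), 64.9, 74) [14.3 51.4 57.1] [ 645.3 -136.7   76.5]
roll (array([ 340.8, -127.7]), array([217.6,  64.6]), -10.6, 241) [13.4 18.7 23.8] [ 327.2 -200.8   35. ]
screw (array([325.8,  56.2]), array([ 52.9, 206. ]), 24.4, 283) [12.  19.  24.8] [312.7  97.   32.6]
```

View pics/c1.png

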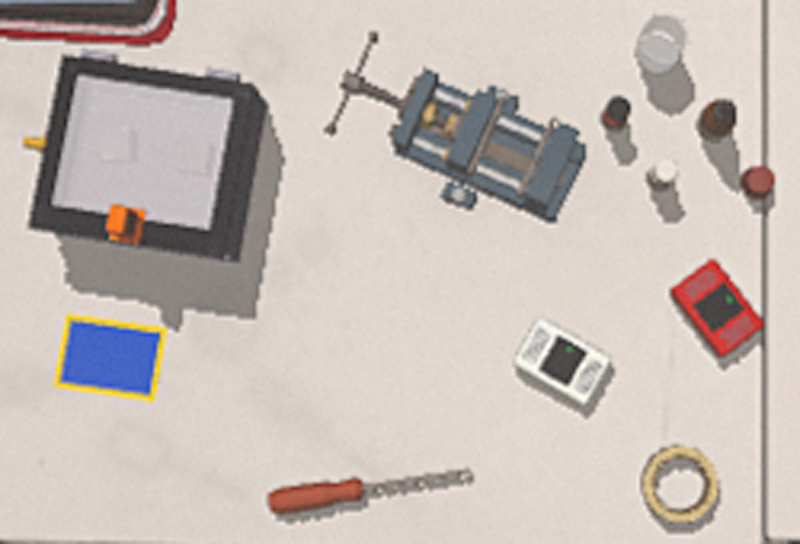

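The crop shows the white monitor at crop px (563,365), the pad at (111,357), the orange tab at (125,223), and the way between monitor and pad clear in front of the vice. I'll refine the pad and approach the monitor from above.

```bash
python3 - <<'E'
from h import *
d=np.load("top0.npz"); W=world(d); f=d["frame"].astype(int); R,G,B=f[...,0],f[...,1],f[...,2]
H=W[...,2]; ok=(d["range_z"]>0)
def show(n,m): 
    m=biggest(m&ok); print(n,rect(W,m),np.round(np.percentile(H[m],[5,50,95]),1), W[m].mean(0).round(1))
near=(abs(H)<12)
show("pad",box(130,180,240,280)&(B-R>15)&near); 
show("padyel",box(130,180,240,280)&((B-R>15)|(R-B>40))&near)
show("lid",box(120,215,160,235)&(H>68)&(H<100))
show("screw",box(200,270,295,312)&(H>7)&(H<40))
show("vice",box(220,310,160,220)&(H>30)&(H<100))
E
for i in 1 2 3 4 5 6 7; do python3 -m jog '[[[0.256,-0.955,0],[0,0,-0.113],-1],[[0.256,-0.955,0],[0,0,-0.113],-1],[[0.256,-0.955,0],[0,0,-0.113],-1]]' | tail -c 400; done
```

```text
pad (array([424.7, 307.6]), array([81.3, 54.3]), -6.1, 532) [-3.4  0.7  5.3] [424.6 307.5   0.7]
padyel (array([424.5, 308. ]), array([94.4, 67.6]), -6.5, 731) [-3.4  0.6  5. ] [424.4 307.4   0.7]
lid (array([600. , 271.2]), array([171.4, 161.8]), -7.3, 3395) [74.8 79.5 84.3] [597.5 270.7  79.6]
screw (array([316.9,  70.7]), array([ 23. , 179.2]), 10.8, 292) [10.5 18.7 24.6] [311.9  97.2  18.2]
vice (array([637.3,   1.8]), array([217.3, 100.5]), -19.4, 1217) [32.3 66.6 87.8] [626.8  -6.5  65. ]
clock: 0.4
position: [278.3, 470.8, 230.8]
ee_rot: [0.947, -0.323, -0.0, 0.002]
contact_force: [0.3, 1.2, -0.6]
gripper_width: 85.6
grasp_force: 0.0
clock: 0.7
position: [303.6, 376.1, 231.1]
ee_rot: [0.902, -0.432, -0.0, 0.001]
contact_force: [-0.1, -0.2, -0.9]
gripper_width: 85.7
grasp_force: 0.0
clock: 1.0
position: [329.1, 281.3, 231.1]
ee_rot: [0.844, -0.536, -0.0, 0.001]
contact_force: [-0.1, 0.1, 0.8]
gripper_width: 85.2
grasp_force: 0.0
clock: 1.3
position: [354.9, 186.4, 231.1]
ee_rot: [0.775, -0.632, -0.0, 0.001]
contact_force: [-0.4, 1.5, -0.0]
gripper_width: 85.3
grasp_force: 0.0
clock: 1.6
position: [381.0, 91.2, 231.2]
ee_rot: [-0.695, 0.719, -0.0, -0.0]
contact_force: [-0.1, -0.4, 0.2]
gripper_width: 85.4
grasp_force: 0.0
clock: 1.9
position: [407.1, -4.2, 231.1]
ee_rot: [-0.605, 0.796, -0.0, -0.0]
contact_force: [0.2, 0.7, -0.8]
gripper_width: 85.3
grasp_force: 0.0
clock: 2.2
position: [433.3, -99.3, 230.9]
ee_rot: [-0.507, 0.862, -0.0, -0.0]
contact_force: [0.2, 0.4, -0.5]
gripper_width: 86.0
grasp_force: 0.0
```

```bash
python3 -m jog '[[[-0.02,0.02,-0.5],[0,0,0],-1],[[-0.02,0.02,-1],[0,0,0],-1],[[-0.02,0.02,-1],[0,0,0],-1]]' >/dev/null
python3 -m jog '[[[0,0,-0.4],[0,0,0],-1],[[0,0,-0.8],[0,0,0],-1],[[0,0,-1],[0,0,0],-1],[[0,0,-1],[0,0,0],-1]]' >/dev/null
python3 -m jog '[[[0,0,-0.15],[0,0,0],-1],[[0,0,-0.26],[0,0,0],-1],[[0,0,-0.26],[0,0,0],-1],[[0,0,-0.26],[0,0,0],-1]]'
python3 -m jog '[[[0,0,0],[0,0,0],0],[[0,0,0],[0,0,0],0],[[0,0,0],[0,0,0],0.1],[[0,0,0],[0,0,0],0.2],[[0,0,0],[0,0,0],0.3],[[0,0,0],[0,0,0],0.4],[[0,0,0],[0,0,0],0.6],[[0,0,0],[0,0,0],1],[[0,0,0],[0,0,0],1],[[0,0,0],[0,0,0],1]]'
```

```text
clock: 3.3
position: [431.7, -94.1, 7.1]
ee_rot: [-0.51, 0.86, -0.001, 0.002]
contact_force: [0.0, 0.3, -0.0]
gripper_width: 85.5
grasp_force: 0.0
clock: 4.3
position: [430.9, -94.6, 6.6]
ee_rot: [-0.51, 0.86, -0.001, 0.001]
contact_force: [-0.6, 1.6, 8.2]
gripper_width: 48.4
grasp_force: 61.9
```

```bash
for i in 1 2 3 4; do python3 -m jog '[[[0,0.15,0],[0,0,0.008],1],[[0,0.35,0],[0,0,0.016],1],[[-0.01,0.55,0],[0,0,0.024],1],[[-0.01,0.75,0],[0,0,0.034],1],[[-0.015,0.9,0],[0,0,0.042],1],[[-0.015,1,0],[0,0,0.046],1],[[-0.015,1,0],[0,0,0.046],1]]'|grep -v clock; done
python3 - <<'E'
from h import *
from bench import *
for n in ("top","scene"):
    d=get_image(n); np.savez(n+"1.npz",**d); c=d["frame"][:,:,::-1]
    c=c[150:320,90:340] if n=="top" else c[100:240,110:310]
    cv2.imwrite(f"pics/{n}1.png",cv2.resize(cv2.convertScaleAbs(c,alpha=1.4),None,fx=3,fy=3,interpolation=cv2.INTER_CUBIC))
E
```

```text
position: [429.1, 6.5, 6.6]
ee_rot: [-0.551, 0.834, -0.0, 0.001]
contact_force: [-3.7, 6.0, 10.2]
gripper_width: 48.6
grasp_force: 62.2
position: [427.2, 106.4, 6.6]
ee_rot: [-0.591, 0.807, -0.0, 0.001]
contact_force: [-4.4, 4.1, 10.4]
gripper_width: 48.7
grasp_force: 62.3
position: [425.5, 206.3, 6.6]
ee_rot: [-0.629, 0.778, -0.0, 0.001]
contact_force: [-5.2, 2.5, 9.3]
gripper_width: 48.4
grasp_force: 62.2
position: [424.0, 306.4, 6.7]
ee_rot: [-0.665, 0.746, -0.0, 0.001]
contact_force: [-3.2, 0.7, 7.0]
gripper_width: 48.6
grasp_force: 62.0
```

View pics/scene1.png

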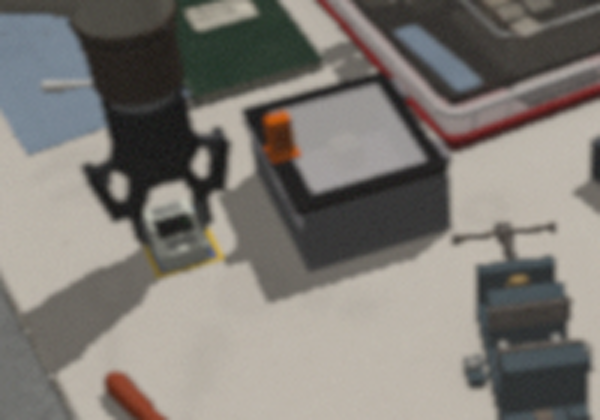

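The scene crop shows the monitor in the fingers over the pad, yellow border visible around it at (180,265). Nudge, release, rise and check.

```bash
python3 -m jog '[[[0.005,0.02,0],[0,0,0],1],[[0.005,0.03,0],[0,0,0],1],[[0.005,0.03,0],[0,0,0],1],[[0.005,0.03,0],[0,0,0],0.3],[[0.005,0.03,0],[0,0,0],-0.2],[[0.005,0.03,0],[0,0,0],-0.5],[[0.005,0.03,0],[0,0,0],-1],[[0.005,0.03,0],[0,0,0],-1],[[0.005,0.03,0],[0,0,0],-1],[[0.005,0.03,0],[0,0,0],-1]]'
python3 -m jog '[[[0,0,0.2],[0,0,0],-1],[[0,0,0.5],[0,0,0],-1],[[0,0,1],[0,0,0],-1],[[0,0,1],[0,0,0],-1]]' >/dev/null
python3 -m jog '[[[0,0,0.5],[0,0,0],-1],[[0,0,1],[0,0,0],-1],[[0,-0.5,1],[0,0,0.07],-1],[[0,-1,1],[0,0,0.14],-1],[[0,-1,1],[0,0,0.2],-1]]' >/dev/null
python3 -m jog '[[[0,-0.5,0],[0,0,0.14],-1],[[0,-1,0],[0,0,0.28],-1],[[0,-1,0],[0,0,0.35],-1],[[0,-1,0],[0,0,0.45],-1],[[0,-1,0],[0,0,0.55],-1],[[0,-1,0],[0,0,0.55],-1],[[0,-1,0],[0,0,0.55],-1]]'
python3 - <<'E'
from h import *
from bench import *
d=get_image("top"); np.savez("top2.npz",**d)
W=world(d); f=d["frame"].astype(int); R,G,B=f[...,0],f[...,1],f[...,2]; H=W[...,2]; ok=d["range_z"]>0
def show(n,m):
    m=biggest(m&ok); print(n,rect(W,m),W[m].mean(0).round(1))
show("mon",box(130,180,238,285)&(H>12)&(H<40))
show("pad",box(130,180,238,285)&((B-R>15)|(R-B>40))&(H<12))
show("tabtop",box(140,180,200,232)&(R-B>50)&(H>115))
print(read_state()["joints"].round(2))
d2=get_image("scene"); np.savez("scene2.npz",**d2); W=world(d2); f=d2["frame"].astype(int)
m=biggest((f[...,0]-f[...,2]>60)&box(190,215,130,160)); p=W[m&(d2["range_z"]>0)]; print("scene tab",p[p[:,2]>110].mean(0),p.min(0),p.max(0))
c=np.hstack([cv2.resize(d["frame"][190:290,110:230],(480,400)),cv2.resize(d2["frame"][120:220,150:230],(320,400))])
cv2.imwrite("pics/c2.png",cv2.convertScaleAbs(c[:,:,::-1],alpha=1.4))
E
```

```text
clock: 8.2
position: [424.0, 308.3, 5.2]
ee_rot: [-0.665, 0.747, -0.0, -0.0]
contact_force: [-0.2, -0.2, 0.1]
gripper_width: 85.3
grasp_force: 0.0
clock: 9.8
position: [423.9, 108.1, 205.0]
ee_rot: [0.993, -0.118, -0.0, -0.0]
contact_force: [-0.1, 0.4, -0.4]
gripper_width: 85.2
grasp_force: 0.0
mon (array([426.7, 318.1]), array([50.8, 44.2]), -5.1, 164) [433.2 324.   22.1]
pad (array([446.4, 330.9]), array([45.5, 91.4]), 35.7, 108) [445.8 328.5   0.9]
tabtop (array([534.7, 279.4]), array([14.9, 23.6]), 87.3, 54) [534.9 279.1 122.8]
[ 0.62  0.08 -0.47 -0.   -1.02  0.72]
scene tab [535.44671938 279.41853144 123.81280696] [524.96943311 270.59997108 120.82757258] [546.11669014 291.24966666 128.17310966]
```

View pics/c2.png

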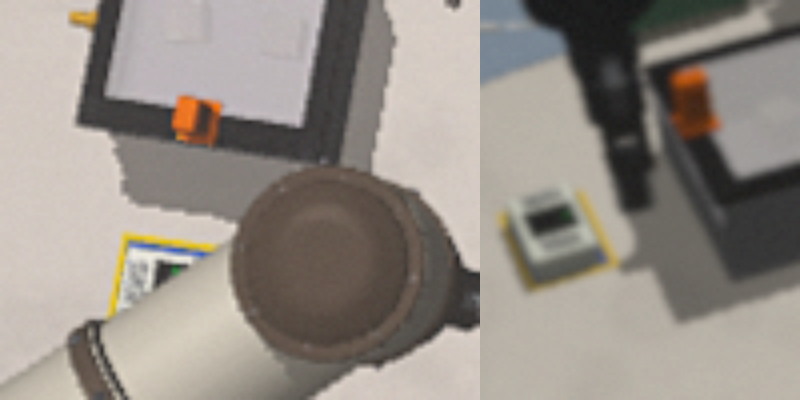

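The top view (left) has the wrist hiding most of the monitor; the scene crop (right, monitor at (555,235)) shows it lying flat with a yellow margin all round. Measure from the scene camera.

Run:
```python
from h import *
d=np.load("scene2.npz"); W=world(d); H=W[...,2]; ok=d["range_z"]>0
m=biggest(ok&box(148,190,162,195)&(H>17)&(H<30)&(abs(W[...,0]-425)<60)&(abs(W[...,1]-307)<70)); print("mon",rect(W,m),W[m].mean(0))
q=np.load("scene0.npz"); W=world(q); f=q["frame"].astype(int)
m=biggest(box(140,200,155,205)&((f[...,2]-f[...,0]>15)|(f[...,0]-f[...,2]>40))&(q["range_z"]>0)&(abs(W[...,2])<15)); print("pad",rect(W,m),W[m].mean(0))
```

```text
mon (array([422.5, 305.8]), array([79.9, 49. ]), -5.6, 312) [421.70103574 302.81069019  22.75716445]
pad (array([426.4, 309.5]), array([96.3, 69.2]), -6.5, 409) [425.21115903 306.96590137   1.62280901]
```

```bash
python3 -m jog '[[[0.3,0.45,0],[0,0,0.015],-1],[[0.555,0.855,0],[0,0,0.029],-1],[[0.555,0.855,0],[0,0,0.029],-1]]' >/dev/null
python3 -m jog '[[[0.3,0.45,0],[0,0,0.015],-1],[[0.555,0.855,0],[0,0,0.029],-1],[[0.555,0.855,0],[0,0,0.029],-1],[[0.555,0.855,0],[0,0,0.029],-1]]'
python3 -m jog '[[[0,0,-0.3],[0,0,0],-1],[[0,0,-0.6],[0,0,0],-1],[[0,0,-0.6],[0,0,0],-1],[[0,0,-0.6],[0,0,0],-1]]'
```

```text
clock: 10.6
position: [534.9, 279.7, 203.8]
ee_rot: [0.998, -0.061, -0.001, 0.001]
contact_force: [-0.8, -0.2, -0.5]
gripper_width: 85.3
grasp_force: 0.0
clock: 11.0
position: [535.0, 278.3, 146.1]
ee_rot: [0.998, -0.061, 0.0, 0.0]
contact_force: [0.0, 0.2, 0.7]
gripper_width: 85.6
grasp_force: 0.0
```

```bash
python3 -m jog '[[[0,0.01,-0.25],[0,0,0],-1],[[0,0.01,-0.45],[0,0,0],-1],[[0,0.01,-0.57],[0,0,0],-1],[[0,0.01,-0.57],[0,0,0],-1],[[0,0.01,-0.57],[0,0,0],-1]]'
python3 -m jog '[[[0,0,0],[0,0,0],0],[[0,0,0],[0,0,0],0.3],[[0,0,0],[0,0,0],0.5],[[0,0,0],[0,0,0],0.6],[[0,0,0],[0,0,0],0.7],[[0,0,0],[0,0,0],0.8],[[0,0,0],[0,0,0],1],[[0,0,0],[0,0,0],1],[[0,0,0],[0,0,0],1],[[0,0,0],[0,0,0],1],[[0,0,0],[0,0,0],1]]'
```

```text
clock: 11.5
position: [535.9, 280.6, 89.8]
ee_rot: [0.998, -0.06, 0.001, -0.001]
contact_force: [-0.2, -0.9, 0.7]
gripper_width: 85.2
grasp_force: 0.0
clock: 12.6
position: [535.2, 280.4, 88.6]
ee_rot: [0.998, -0.06, 0.0, -0.0]
contact_force: [-2.8, 0.9, 3.5]
gripper_width: 15.1
grasp_force: 59.3
```

```bash
python3 -m jog '[[[0,0,0.01],[0,0.003,0],1],[[0,0,0.02],[0.001,0.006,0],1],[[0.003,0,0.03],[0.001,0.01,0],1],[[0.005,0,0.04],[0.002,0.013,0],1],[[0.006,-0.001,0.05],[0.002,0.0167,0],1],[[0.006,-0.001,0.05],[0.002,0.0167,0],1],[[0.006,-0.001,0.05],[0.002,0.0167,0],1]]'
```

```text
clock: 13.3
position: [534.9, 280.4, 90.9]
ee_rot: [0.998, -0.06, -0.019, -0.001]
contact_force: [1.3, 4.3, -13.9]
gripper_width: 14.9
grasp_force: 59.1
```

```bash
python3 -m jog '[[[0.001,0,0.01],[0,0.003,0],1],[[0.002,0,0.02],[0.001,0.006,0],1],[[0.004,0,0.03],[0.001,0.01,0],1],[[0.006,0,0.04],[0.002,0.013,0],1],[[0.008,-0.001,0.05],[0.002,0.017,0],1],[[0.01,-0.001,0.06],[0.002,0.02,0],1],[[0.01,-0.001,0.06],[0.002,0.02,0],1],[[0.01,-0.001,0.06],[0.002,0.02,0],1]]'
python3 -m jog '[[[0.001,0,0.01],[0,0.003,0],1],[[0.003,0,0.02],[0.001,0.007,0],1],[[0.005,0,0.03],[0.001,0.01,0],1],[[0.007,-0.001,0.04],[0.002,0.014,0],1],[[0.007,-0.001,0.04],[0.002,0.014,0],1],[[0.007,-0.001,0.04],[0.002,0.014,0],1],[[0.007,-0.001,0.04],[0.002,0.014,0],1]]'
```

```text
clock: 14.1
position: [535.5, 280.3, 96.5]
ee_rot: [0.997, -0.061, -0.041, -0.002]
contact_force: [2.4, 5.1, -13.6]
gripper_width: 15.1
grasp_force: 59.2
clock: 14.8
position: [536.9, 280.1, 102.4]
ee_rot: [0.997, -0.06, -0.054, -0.003]
contact_force: [1.5, 3.7, -10.5]
gripper_width: 15.2
grasp_force: 59.8
```

Run:
```python
from h import *
from bench import *
ex=np.array([.993,-.12])
def ang(d,n):
    W=world(d); r=(W[...,:2]-[535,279])@ex; s=(W[...,:2]-[535,279])@np.array([.12,.993])
    m=(d["range_z"]>0)&(abs(s)<78)&(r>-10)&(r<125)&(W[...,2]>68)&(W[...,2]<105)&(d["frame"].max(2)<100)
    A=np.c_[r[m],s[m],np.ones(m.sum())]; y=W[...,2][m]
    for _ in range(4):
        c=np.linalg.lstsq(A,y,rcond=None)[0]; e=abs(A@c-y); k=e<6; A,y=A[k],y[k]
    print(n,len(y),"slope",c.round(3),"res",e.std().round(2))
for n in ("top","scene"):
    d=get_image(n); ang(dict(np.load(n+"0.npz")),n+" shut"); ang(d,n+" now")
    if n=="scene":
        c=d["frame"][110:210,140:280]; cv2.imwrite("pics/c3.png",cv2.convertScaleAbs(cv2.resize(c,(784,560),interpolation=cv2.INTER_CUBIC)[:,:,::-1],alpha=1.5))
        W=world(d);H=W[...,2];m=biggest((d["range_z"]>0)&box(148,190,162,195)&(H>17)&(H<30)&(abs(W[...,0]-425)<60)&(abs(W[...,1]-307)<70)); print("mon",rect(W,m))
s=read_state();print(s["position"],s["contact_force"],s["wrist_torque"])
```

```text
top shut 641 slope [-1.0000e-03 -1.0000e-03  8.0852e+01] res 1.4
top now 341 slope [-9.2000e-02 -5.0000e-03  9.3833e+01] res 1.38
scene shut 483 slope [-6.0000e-03 -0.0000e+00  8.1597e+01] res 1.27
scene now 429 slope [-9.7000e-02 -1.0000e-03  9.4795e+01] res 1.07
mon (array([422.5, 306.6]), array([83.8, 49.9]), -7.1, 315)
[536.99436063 280.08362365 102.74419851] [ 1.98853831  4.95384323 -9.59501324] [ 1.32415538 -0.34050889 -0.4715837 ]
```

View pics/c3.png

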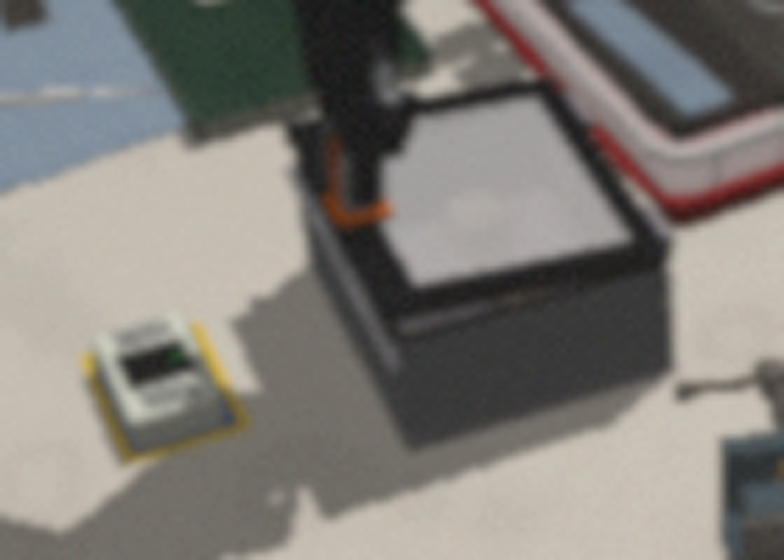

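The crop shows the lid ajar in the fingers (350,205) and the monitor within the yellow border (160,385). The lid stands at about 0.092 rad, so I raise it 2 mm more, let it settle and hand in.

```bash
python3 -m jog '[[[0.002,0,0.01],[0,0.003,0],1],[[0.003,0,0.02],[0.001,0.006,0],1],[[0.003,0,0.02],[0.001,0.006,0],1],[[0.003,0,0.02],[0.001,0.006,0],1],[[0.003,0,0.02],[0.001,0.006,0],1],[[0.003,0,0.02],[0.001,0.006,0],1],[[0.003,0,0.02],[0.001,0.006,0],1],[[0.003,0,0.02],[0.001,0.006,0],1],[[0.003,0,0.02],[0.001,0.006,0],1],[[0.003,0,0.02],[0.001,0.006,0],1]]'
python3 -c "
from bench import *
s=read_state();print(s['position'],s['grasp_force'],abs(s['joint_vel']).max());print(job_done())"
```

```text
clock: 15.9
position: [537.8, 280.0, 105.5]
ee_rot: [0.996, -0.06, -0.06, -0.004]
contact_force: [1.9, 5.7, -7.4]
gripper_width: 15.1
grasp_force: 60.0
[537.7523898  280.03990162 105.53847067] 59.98853802680969 0.0009285724113209453
the job is handed in; nothing more can be done
None
```

I handed the job in at about 16 s of the 54 s allowed. The monitor lies flat and square on the pad, about 4 mm off its centre. The gripper is holding the lid still at an estimated 0.11 rad, about 17 mm open at the front edge. No verdict came back from the hand-in.

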